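# Slide the espresso through to the serving mat

## Robot

A 6-joint arm with a two-finger parallel gripper is mounted at the origin on a cart in front of the work surface, level with it; the furniture and walls round the work are solid. World frame = base frame: x ahead of the robot, y to its left, z up, the work surface at z = 0. Lengths are in m, angles in rad, forces in N, time in s.
With the tool pointing down it reaches from about 0.375 to 0.975 m from the base axis. Payload 3.8 kg.
Tool frame: the origin (TCP) lies midway between the tips of the shut fingers; the grasp point (between the pads) lies 19 mm behind it; z points along the fingers, y is the line along which they close (so a half turn about z gives the same grasp; the last joint's range is limited). The gripper opens to 85 mm and grips with 20 to 120 N. Pads are 22 mm wide; open, the fingers measure 114 mm over their backs; the gripper's body (76 mm by 85 mm) begins 54 mm behind the grasp point. The pads swing forward as they close: fully open they stand 13 mm farther back than shut.
Start: joints at [-0.037, 0.264, 1.604, -0, 1.274, -0.037], TCP at [0.675, -0, 0.231] pointing down, gripper open.
Joint ranges: [-2.63, 2.63], [-0.94, 2.18], [0.31, 2.57], [-1.31, 4.45], [0, 2.66], [-2.55, 2.55]. Speed limits (rad/s): [2.57, 2.57, 3.14, 3.14, 3.14, 3.14].

## Interface

Orientations are given as a rotation vector (axis times angle).
In Python, from workcell import status, read_camera, workorder, masks_of gives the robot as it stands.
- The arm moves only by the tool drive_tool, never from a script. Its argument "rows" is a list of rows, each a list of 7 numbers: the turn, a rotation vector about the tool's x, y, z in degrees, then the shift along the tool's x, y, z in m, then the opening, from 0 (shut) to 1 (fully open). In form: [[ax, ay, az, tx, ty, tz, claw], ...]. A call has 1 to 8 rows; each row shifts and turns the commanded pose from where the row before left it, along the tool's axes as they then stand; what a row does not reach is not made up. A row lasts 1/12 s, in which the tool goes at most 41.7 mm and 7.16 degrees, less where a joint would pass 70% of its speed; a pose out of reach is approached as far as the arm can. A call is refused whole if a number of a shift passes 0.0417 or a number of a turn 7.16, either way. A call with a gripper value outside its range is refused whole. The fingers move at their own pace and stop on an object; "force" is the grip in N (left out, the last holds). Time passes only in rows, so rows that do not move let the fingers close. It gives the time, the measured TCP pose, the force, the opening and the grip force at its end, in the units of the state.
- status.read_state(): the state, without advancing time (a new reading comes with each control period).
- read_camera(name): name is "scene" or "side" or "wrist"; returns a dict with "color" (420x560x3 uint8, red, green, blue), "intrinsics" (3x3 intrinsics, pixels), "D" ([k1, k2, p1, p2, k3] as OpenCV has them; the pictures are not rectified), "world_from_camera" (4x4, takes a point from camera to world coordinates); the wrist camera has in their place "mount" (4x4, takes a point from camera to tool coordinates, whose origin is the TCP and whose axes are the flange's). Camera axes: x right, y up, looking along -z (the intrinsics and any distortion apply to the point x, -y, -z); pixel columns grow to the right and rows downward; lengths in m; the calibration is good to about 2 mm. A picture is of the moment at which its call begins: read the wrist's pose just before it. There is no depth.
- workorder.finish_job(): hands the job in; it is judged then, once.
Trained networks look in a picture, given as the dict that the camera call returned (one of the last four; its "shot" number tells which), for a name from the list of things; names that differ only in an ending like _2 or _b are one class to them, and where a whole thing is asked for, a point or a joint stands for the part that bears it (a point fixed in the world has none). Each returns a list of dicts, best first, with "score" (0 to 1); they miss things now and then, are a little off and sometimes report something else, mostly with a low value. They report only what shows in the picture. A call takes as long as a camera call. They do not tell look-alikes from the thing itself.
- masks_of(picture, name): "mask" (420x560 bool, what is visible of it) and "bbox" ([left, top, right, bottom] in pixels, round what is visible of it).
The state is a dict: "time": time; "q": joint angles; "joint_vel": joint speeds; "joint_torque": joint torques, N m; "tool_pos": TCP position; "tcp_rot": TCP orientation; "wrist_force": force on the tool from outside, world axes, zero at the start; "torque": the same for the moment, N m; "width": opening from 0.0 (shut) to 1.0 (fully open); "grip_force": force on a finger pad.
Only numpy, scipy, OpenCV 4.12 (cv2) and the standard library are available. Lean on these libraries where they do the work, as an engineer would, in place of code of your own. Each camera call takes 0.05 s, during which the arm holds its last target. There are 200 camera calls.

## Task

Push the dark wooden coaster, with the ochre espresso cup standing on it, across the worktop and through the narrow gap between the brew scale and the kitchen timer, until the whole coaster stands on the round cork mat beyond them. Slide it gently and push only on the coaster with the fingers: do not pinch, lift or tip it, do not touch the cup, and keep the cup standing in the coaster's middle. Leave the shot glass, the tumbler and the black leveller where they are.

Things in the scene. Friction and masses are not known exactly. Their poses are not given: they have to be found in the camera images.
- board: Round dark walnut coaster, a flat disc 126 mm in diameter and 12 mm thick with upright edge and a fine turned groove in its top, loose, 0.16 kg (may vary by a third); stands on the worktop to the robot's right of the gap. Push its edge with the fingertips a few mm above the worktop. Origin: centre of its underside; z up.
- cup: Ochre espresso cup, 63 mm across, 82 mm with its ear, 56 mm high, 0.13 kg, loose on the coaster; its top is 68 mm above the worktop. The ear points roughly to the robot's left (toward the gap) at the start and ends within the coaster's edge. Origin: centre of the underside of the 82 mm length over cup and ear; the ear points to the body's -y.
- cup_centre (a point): Centre of the underside of the round part of the ochre cup (9.5 mm from the cup's origin); stands 12 mm above the worktop, within 6 mm of the coaster's centre.
- scale: Flat black brew scale, 142 mm (its x) by 112 mm (its y) by 25 mm high, fixed to the worktop; forms the far side of the gap. Origin: centre of its underside. Its -x face (112 mm long) bounds the gap.
- timer: Round wind-up kitchen timer, red with a white dial, 62 mm in diameter, 48 mm high, fixed to the worktop; forms the near side of the gap. Origin: centre of its underside. It stands with its edge 136 mm from the scale's -x face and up to 20 mm off the scale's middle along the scale's y.
- gap_middle (a point): Point on the worktop midway in the gap, 68 mm out from the middle of the scale's -x face; its axes are the scale's: y runs through the gap toward the mat's side, x across it toward the scale. The gap is 136 mm wide, 10 mm wider than the coaster.
- mat: Thin round cork mat, 180 mm in diameter, flush with the worktop (the coaster slides onto it without any edge), fixed, 250 to 280 mm beyond the gap's middle along the gap's y and up to 30 mm to either side. Origin: its centre.
- glass: Clear shot glass, 49 mm in diameter, 58 mm high, loose, to be left alone. Origin: centre of its underside.
- tumbler: Clear tumbler, 56 mm in diameter, 60 mm high, loose, to be left alone. Origin: centre of its underside.
- leveller: Round black coffee leveller (a low puck), 61 mm in diameter, 35 mm high, loose, just beyond the mat, to be left alone. Origin: centre of its underside.
Mind the look-alikes: they are no part of the job. There is more than one size of the board; the one meant has the size given above. Of the things that look like the cup, the smaller one is meant.

How it is judged:
By the outcome, as a careful person would: the job done as asked, in the order asked, and still so for the second after the job is handed in, with the robot touching nothing.
It also fails if it takes over 61 s, if anything falls off the work surface, if the arm or the gripper's body presses on something with over 40 N, if the wrist force passes 120 N, or if a joint passes its speed limit or range.

## Working session

There is one attempt and no reset: what is moved stays moved. The work goes in short steps, Python scripts to look and compute and a tool call to move; the robot and the scene stay as the last step left them, time stands still between calls to the robot, and variables do not carry over. Pictures are saved under pics/ and viewed, at most 10 in all, crops included, and the job is handed in when it is done.

Besides the shell and the picture viewer there is one more tool, called after "Call:" in YAML: its name, and indented under it one key for each argument. drive_tool: Moves the arm, as the interface text tells. Its arguments: {"type":"object","properties":{"rows":{"type":"array"},"force":{"type":"number"}},"required":["rows"]}

```bash
mkdir -p pics; ls; cat > h.py <<'E'
import numpy as np, cv2, pickle
from workcell import status, read_camera, workorder, masks_of
def world_ray(p,px):
    T=np.array(p["world_from_camera"]);u=cv2.undistortPoints(np.array(px,float).reshape(-1,1,2),np.array(p["intrinsics"]),np.array(p["D"])).reshape(-1,2)
    d=np.c_[u[:,0],-u[:,1],-np.ones(len(u))]@T[:3,:3].T
    return T[:3,3],d
def at_z(p,px,z):
    o,d=world_ray(p,px);return o+d*((z-o[2])/d[:,2])[:,None]
def proj(p,X):
    T=np.linalg.inv(np.array(p["world_from_camera"]));X=np.atleast_2d(X)@T[:3,:3].T+T[:3,3]
    X=X*[1,-1,-1]
    return cv2.projectPoints(X,np.zeros(3),np.zeros(3),np.array(p["intrinsics"]),np.array(p["D"]))[0].reshape(-1,2)
E
python3 - <<'E'
from h import *
ims=[]
for n in("scene","side"):
    p=read_camera(n);cv2.imwrite(f"pics/{n}0.png",p["color"][...,::-1]);print(n,np.round(p["world_from_camera"],3).tolist())
    pickle.dump(p,open(n+"0.pkl","wb"))
    for k in("board","cup","scale","timer","mat","glass","tumbler","leveller"):
        for m in masks_of(p,k):print(k,round(m["score"],2),m["bbox"],m["mask"].sum())
print(status.read_state())
E
```

```text
pics
scene [[0.885, 0.221, -0.411, -0.131], [-0.465, 0.467, -0.752, -1.15], [0.026, 0.856, 0.516, 0.838], [0.0, 0.0, 0.0, 1.0]]
board 0.87 [369.9, 285.3, 402.8, 311.0] 727
board 0.59 [304.9, 261.6, 354.1, 293.8] 912
cup 0.95 [311.8, 242.2, 342.8, 271.3] 608
cup 0.63 [310.8, 297.7, 346.9, 341.9] 1338
scale 0.89 [313.5, 191.5, 365.6, 219.8] 1020
timer 0.68 [370.3, 219.1, 384.8, 244.9] 351
timer 0.63 [272.3, 221.1, 290.1, 242.0] 367
mat 0.77 [228.6, 176.1, 279.1, 203.4] 1097
glass 0.93 [367.1, 218.9, 387.5, 242.1] 340
tumbler 0.59 [259.8, 241.1, 280.7, 276.3] 515
leveller 0.7 [220.9, 160.8, 235.4, 179.7] 236
side [[-0.989, 0.083, -0.12, 0.355], [-0.146, -0.604, 0.783, 0.911], [-0.007, 0.792, 0.61, 0.752], [0.0, 0.0, 0.0, 1.0]]
board 0.64 [284.1, 163.0, 319.4, 183.7] 353
board 0.63 [278.9, 141.6, 297.3, 153.9] 214
cup 0.69 [328.1, 133.4, 348.1, 156.6] 406
cup 0.51 [295.4, 156.8, 316.2, 176.7] 307
scale 0.71 [205.9, 203.5, 255.8, 224.8] 1152
mat 0.6 [235.3, 163.2, 247.6, 183.1] 221
mat 0.59 [245.2, 250.4, 311.7, 299.7] 2829
glass 0.61 [234.5, 164.9, 247.1, 186.4] 255
tumbler 0.68 [332.9, 169.9, 348.7, 192.4] 327
{'time': 0.9, 'q': array([-3.68870171e-02,  2.63880379e-01,  1.60398864e+00, -8.69809760e-06,
        1.27369208e+00, -3.69126354e-02]), 'joint_vel': array([ 0.00196469,  0.00146749, -0.00031559,  0.00096613, -0.00113274,
       -0.00038766]), 'joint_torque': array([-6.52819726e-04, -5.15056157e+01, -3.67729211e+01, -7.21933225e-05,
        5.16967029e-04,  1.63225710e-06]), 'tool_pos': array([6.75003708e-01, 3.88357583e-06, 2.31299101e-01]), 'tcp_rot': array([2.22138984e+00, 2.22145240e+00, 2.41545805e-05]), 'wrist_force': array([-0.38905229,  0.02765252,  0.43861957]), 'torque': array([0.0020377 , 0.03152026, 0.04000073]), 'grip_force': 0.0, 'width': 0.9993127371029602}
```

View pics/scene0.png

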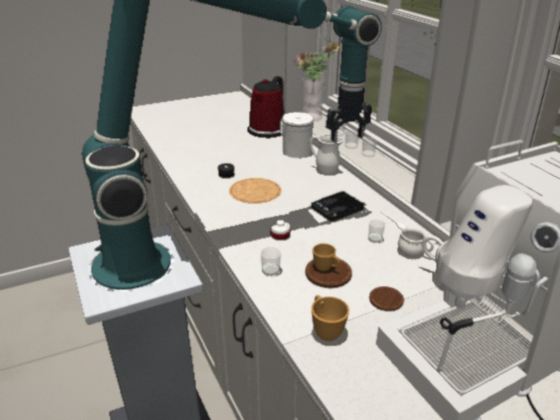

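View pics/side0.png

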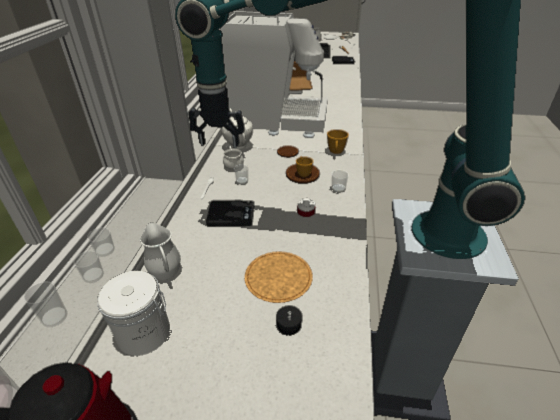

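The scene view shows the cup-bearing coaster at (328,271). The look-alikes are a smaller bare coaster at (387,298) and a bigger cup at (329,318). The other things are the timer (281,230), scale (338,206), mat (255,190), leveller (226,170), tumbler (270,262) and glass (376,231). The meant coaster is the larger one, carrying the smaller ochre cup. The side view agrees: coaster (303,173), big cup (338,142), small coaster (288,151).

```bash
python3 - <<'E'
from h import *
S=pickle.load(open("scene0.pkl","rb"));D=pickle.load(open("side0.pkl","rb"))
pts={"coaster":((328,271),(303,173),.012),"smallcoaster":((387,298),(288,151),.012),"timertop":((281,226),(306,205),.04),"scale":((338,204),(230,212),.025),"mat":((255,190),(279,276),0),"lev":((226,167),(289,315),.03),"tumbler":((270,270),(339,187),0),"glass":((376,238),(241,180),0)}
for k,(a,b,z) in pts.items():
    o1,d1=world_ray(S,[a]);o2,d2=world_ray(D,[b]);A=np.c_[d1[0],-d2[0]];t=np.linalg.lstsq(A,o2-o1,rcond=None)[0]
    P=o1+d1[0]*t[0];Q=o2+d2[0]*t[1]
    print(k,"tri",((P+Q)/2).round(3),"gap",np.linalg.norm(P-Q).round(4),"scene@z",at_z(S,[a],z)[0].round(3),"side@z",at_z(D,[b],z)[0].round(3))
w=read_camera("wrist");print(np.round(w["mount"],3).tolist(),w["intrinsics"],w["D"])
cv2.imwrite("pics/w0.png",w["color"][...,::-1])
c=cv2.resize(S["color"][210:345,245:425,::-1],None,fx=4,fy=4,interpolation=2);cv2.imwrite("pics/crop.png",c)
E
```

```text
coaster tri [ 0.461 -0.267  0.004] gap 0.002 scene@z [ 0.457 -0.275  0.012] side@z [ 0.459 -0.254  0.012]
smallcoaster tri [ 0.539 -0.425  0.003] gap 0.0028 scene@z [ 0.533 -0.432  0.012] side@z [ 0.535 -0.408  0.012]
timertop tri [ 0.43  -0.047  0.026] gap 0.004 scene@z [ 0.423 -0.066  0.04 ] side@z [ 0.427 -0.027  0.04 ]
scale tri [0.664 0.006 0.014] gap 0.0013 scene@z [ 0.654 -0.009  0.025] side@z [0.658 0.021 0.025]
mat tri [ 0.473  0.233 -0.004] gap 0.002 scene@z [0.47  0.226 0.   ] side@z [0.471 0.238 0.   ]
lev tri [0.425 0.378 0.029] gap 0.0007 scene@z [0.424 0.375 0.03 ] side@z [0.425 0.378 0.03 ]
tumbler tri [ 0.327 -0.194  0.003] gap 0.0009 scene@z [ 0.328 -0.19   0.   ] side@z [ 0.327 -0.199  0.   ]
glass tri [ 0.675 -0.192  0.002] gap 0.0025 scene@z [ 0.675 -0.19   0.   ] side@z [ 0.677 -0.196  0.   ]
[[-0.0, 0.957, 0.291, 0.073], [1.0, 0.0, -0.0, 0.0], [-0.0, 0.291, -0.957, -0.142], [0.0, 0.0, 0.0, 1.0]] [[325.47540392   0.         283.99487088]
 [  0.         325.47540392 208.04234855]
 [  0.           0.           1.        ]] [-0.01338374  0.          0.          0.          0.        ]
```

View pics/w0.png

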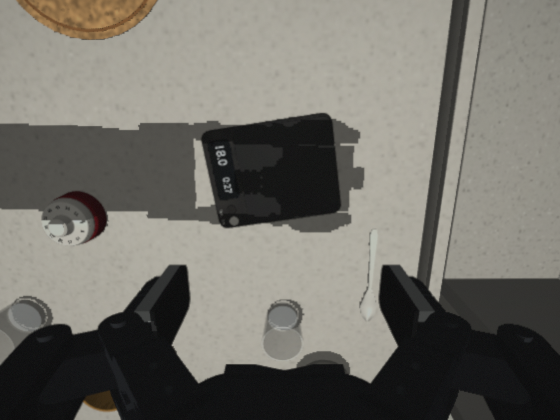

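View pics/crop.png

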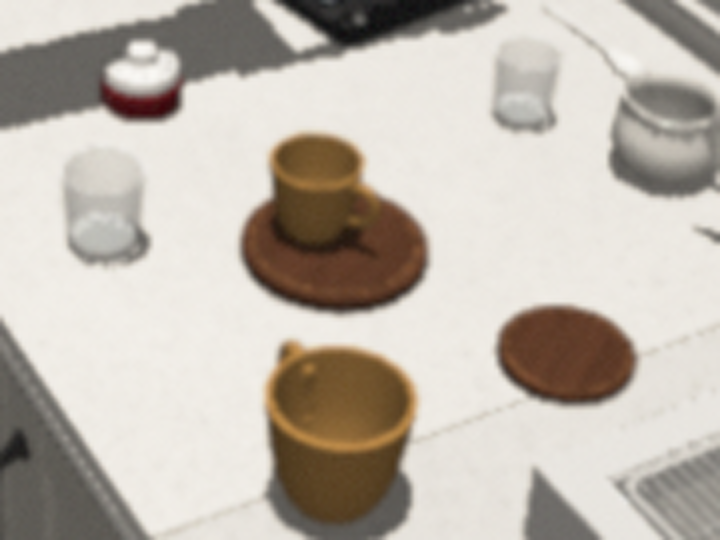

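The crop confirms it. The meant coaster is the large one carrying the small cup, with the ear pointing toward the gap. The smaller bare coaster and the bigger cup stand apart. The wrist view shows the scale at (272,170), the timer at (73,218) and the mat at top left. I'll move over the gap for a finer look.

Call:
drive_tool:
  rows:
    - [0,0,0,-0.015,-0.022,-0.009,1]
    - [0,0,0,-0.015,-0.022,-0.009,1]
    - [0,0,0,-0.015,-0.022,-0.009,1]
    - [0,0,0,-0.015,-0.022,-0.009,1]
    - [0,0,0,-0.015,-0.022,-0.009,1]
    - [0,0,0,-0.015,-0.022,-0.009,1]
    - [0,0,0,-0.015,-0.022,-0.009,1]
    - [0,0,0,-0.015,-0.022,-0.009,1]

```text
time: 1.62
tool_pos: [0.4978, -0.1205, 0.3038]
tcp_rot: [2.221, 2.222, 0.0]
wrist_force: [-0.1, -0.6, 0.3]
width: 1.002
grip_force: 0.0
```

Call:
drive_tool:
  rows:
    - [0,0,0,0,0,0,0.6]
    - [0,0,0,0,0,0,0.6]

```text
time: 1.78
tool_pos: [0.4988, -0.1207, 0.3045]
tcp_rot: [2.222, 2.218, 0.002]
wrist_force: [0.9, -0.2, -0.3]
width: 0.748
grip_force: 0.0
```

```bash
cat >> h.py <<'E'
from scipy.spatial.transform import Rotation as R
def wrist():
    s=status.read_state();p=read_camera("wrist");T=np.eye(4);T[:3,:3]=R.from_rotvec(s["tcp_rot"]).as_matrix();T[:3,3]=s["tool_pos"]
    p["world_from_camera"]=T@np.array(p["mount"]);return p,s
E
python3 - <<'E'
from h import *
p,s=wrist();pickle.dump(p,open("w1.pkl","wb"));print(s["tool_pos"],s["time"],s["width"])
cv2.imwrite("pics/w1.png",p["color"][...,::-1])
for k in("board","cup","scale","timer"):
    for m in masks_of(p,k):
        print(k,round(m["score"],2),m["bbox"]);np.save(f"m_{k}_{int(m['bbox'][0])}.npy",m["mask"])
E
```

```text
[ 0.49882441 -0.12069165  0.30454917] 1.7833 0.748024030030329
board 0.84 [284.1, 326.3, 332.1, 366.1]
board 0.67 [217.4, 222.4, 303.5, 300.5]
board 0.27 [129.7, 195.7, 181.0, 246.7]
cup 0.6 [225.5, 241.5, 273.2, 298.4]
scale 0.75 [351.4, 4.0, 477.7, 122.3]
timer 0.9 [204.4, 87.1, 254.0, 135.3]
```

View pics/w1.png

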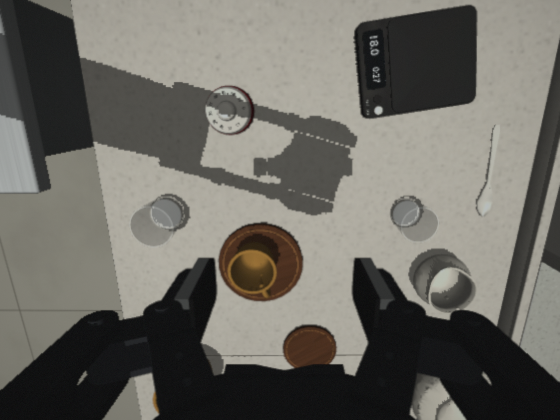

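The wrist view shows the coaster disc at (261,261) with the cup on it, its ear pointing down the image to (265,293). The timer is at (230,110), the scale at (417,62), the small coaster at (310,347), the tumbler at (165,215) and the glass at (407,213).

```bash
cat >> h.py <<'E'
from scipy.optimize import least_squares
TH=np.linspace(0,2*np.pi,72,endpoint=False);C=np.c_[np.cos(TH),np.sin(TH)]
def cyl(x,y,r,z0,z1): return np.vstack([np.c_[C*r+[x,y],np.full(72,z)] for z in (z0,z1)])
def box(x,y,a,lx,ly,h):
    c=np.array([[1,1],[1,-1],[-1,-1],[-1,1]])*[lx/2,ly/2];M=np.array([[np.cos(a),-np.sin(a)],[np.sin(a),np.cos(a)]])
    c=c@M.T+[x,y];return np.vstack([np.c_[c,np.full(4,z)] for z in(0,h)])
def contour(m):
    c=max(cv2.findContours(m.astype(np.uint8),0,1)[0],key=cv2.contourArea);return cv2.convexHull(c).reshape(-1,2).astype(float),c.reshape(-1,2).astype(float)
def hullfit(p,m,model,x0,usehull=True):
    h=contour(m)[0 if usehull else 1]
    if usehull: # resample hull outline
        q=np.vstack([h,h[:1]]);s=np.r_[0,np.cumsum(np.linalg.norm(np.diff(q,axis=0),axis=1))];t=np.linspace(0,s[-1],120)
        h=np.c_[np.interp(t,s,q[:,0]),np.interp(t,s,q[:,1])]
    def f(v):
        H=cv2.convexHull(proj(p,model(v)).astype(np.float32))
        return [cv2.pointPolygonTest(H,(float(a),float(b)),True)-.5 for a,b in h]
    r=least_squares(f,x0,loss="soft_l1",f_scale=.7,x_scale=.01,diff_step=1e-3);return r.x,np.std(f(r.x))
def boardmask(p,bb):
    im=p["color"].astype(int);m=np.zeros(im.shape[:2],bool);l,t,r,b=[int(v) for v in bb]
    s=(slice(max(t-6,0),b+7),slice(max(l-6,0),r+7));m[s]=((im[...,0]-im[...,2])*1.0/np.maximum(im.max(2),1)>.3)[s];return m
E
python3 - <<'E'
from h import *
p=pickle.load(open("w1.pkl","rb"))
m=boardmask(p,[217,222,303,300]);print(m.sum(),contour(m)[0].min(0),contour(m)[0].max(0))
print("board fix r",hullfit(p,m,lambda v:cyl(v[0],v[1],.063,0,.012),[.461,-.267]))
print("board free r",hullfit(p,m,lambda v:cyl(v[0],v[1],v[2],0,.012),[.461,-.267,.06]))
g=p["color"].max(2);m=np.zeros(g.shape,bool);m[2:124,345:485]=(g<60)[2:124,345:485]
m=cv2.morphologyEx(m.astype(np.uint8),cv2.MORPH_OPEN,np.ones((5,5)))
for mm in (m,np.load("m_scale_351.npy")):
  v,e=hullfit(p,mm,lambda v:box(*v,.142,.112,.025),[.664,.006,.15]);print("scale",v,e)
  v,e=hullfit(p,mm,lambda v:box(*v,.025),[.664,.006,.15,.142,.112]);print("scale free",v,e)
  c,s=np.cos(v[2]),np.sin(v[2]);gm=v[:2]-np.array([c,s])*(.071+.068);print("gapmid",gm,"gdir",-s,c)
t,e=hullfit(p,np.load("m_timer_204.npy"),lambda v:cyl(v[0],v[1],.031,0,.035),[.43,-.047]);print("timer",t,e)
d=t-v[:2];print("timer in scale frame",c*d[0]+s*d[1]+.071+.031,-s*d[0]+c*d[1])
cm=np.load("m_cup_225.npy");h=contour(cm)[0];print("cup mask",h.min(0),h.max(0))
print("cup",hullfit(p,cm,lambda v:cyl(v[0],v[1],.0315,.03,.068),[.461,-.267]))
S=pickle.load(open("scene0.pkl","rb"));D=pickle.load(open("side0.pkl","rb"))
for q,n,bb in((S,"scene",[305,242,354,294]),(D,"side",[284,157,319,184])):
  o=boardmask(q,bb);
  print(n,"mat",[at_z(q,[a],0)[0] for a in ([(254,189.7)] if n=="scene" else [(278.5,275)])])
E
```

```text
5042 [219. 224.] [301. 300.]
board fix r (array([ 0.46425435, -0.26830751]), np.float64(0.39770682673814783))
board free r (array([ 0.46438066, -0.26756308,  0.06131998]), np.float64(0.3055621041952458))
scale [0.66034129 0.00369614 0.14542572] 0.9793858478351862
scale free [0.6613644  0.00443149 0.14859621 0.13653937 0.10925505] 0.5549520968230739
gapmid [ 0.5238962  -0.01614745] gdir -0.14804995655054606 0.9889798837010697
scale [0.66147638 0.00438168 0.15302128] 0.8783180012344467
scale free [0.66152074 0.00438633 0.15074591 0.14039306 0.11199836] 0.8172186365492187
gapmid [ 0.52409709 -0.01648808] gdir -0.15017562256310069 0.9886593358623511
timer [ 0.43364243 -0.05031505] 0.49400450208159624
timer in scale frame -0.13150883412773293 -0.01985926013317963
cup mask [227. 242.] [275. 298.]
cup (array([ 0.45743634, -0.25532285]), np.float64(2.000633454348562))
scene mat [array([0.46825552, 0.22979729, 0.        ])]
side mat [array([0.47272629, 0.23453246, 0.        ])]
```

```bash
python3 - <<'E'
from h import *
S=pickle.load(open("scene0.pkl","rb"));D=pickle.load(open("side0.pkl","rb"));W=pickle.load(open("w1.pkl","rb"))
print("bigcup base scene",at_z(S,[(329,331)],0)[0],"side",at_z(D,[(338,152)],0)[0])
print("bigcup rim L/R/C scene z.09",at_z(S,[(312,312),(349,312),(330,311)],.09))
c=np.array([.464,-.268]);gm=np.array([.5255,-.0165]);a=.15;u=np.array([-np.sin(a),np.cos(a)]);n=np.array([u[1],-u[0]])
print("coaster gap frame",(c-gm)@n,(c-gm)@u)
for k,q in dict(mat=(.4715,.232),timer=(.4335,-.0505),tumbler=(.327,-.194),glass=(.675,-.192),lev=(.425,.378)).items(): d=np.array(q)-gm;print(k,d@n,d@u)
E
```

```text
bigcup base scene [ 0.35251326 -0.45480569  0.        ] side [ 0.33864803 -0.44754008  0.        ]
bigcup rim L/R/C scene z.09 [[ 0.29719905 -0.46415625  0.09      ]
 [ 0.36886908 -0.49985138  0.09      ]
 [ 0.33364606 -0.47873404  0.09      ]]
coaster gap frame -0.09839311161017675 -0.23948548095378827
mat -0.016258262288856865 0.25377927202068085
timer -0.09604783567421823 -0.019869908462254313
tumbler -0.2227963274843682 -0.14584339703763805
glass 0.12159488390232173 -0.1958703249825785
lev -0.04041815007173733 0.4050887225593654
```

Call:
drive_tool:
  rows:
    - [0,0,0,-0.027,-0.0105,0.015,0.8]
    - [0,0,0,-0.027,-0.0105,0.015,0.8]
    - [0,0,0,-0.027,-0.0105,0.015,0.8]
    - [0,0,0,-0.027,-0.0105,0.015,0.8]
    - [0,0,0,-0.027,-0.0105,0.015,0.8]
    - [0,0,0,-0.027,-0.0105,0.015,0.8]
    - [0,0,0,-0.027,-0.0105,0.015,0.8]
    - [0,0,0,-0.027,-0.0105,0.015,0.8]

```text
time: 2.7
tool_pos: [0.4149, -0.3368, 0.1819]
tcp_rot: [-2.22, -2.222, -0.0]
wrist_force: [2.1, -0.7, 1.2]
width: 0.8
grip_force: 0.0
```

Call:
drive_tool:
  rows:
    - [0,0,6,0,0,0,0.8]
    - [0,0,6,0,0,0,0.8]
    - [0,0,6,0,0,0,0.8]
    - [0,0,6,0,0,0,0.8]
    - [0,0,6,0,0,0,0.8]
    - [0,0,6,0,0,0,0.8]
    - [0,6,0,0,0,0,0.8]
    - [0,6,0,0,0,0,0.8]

```text
time: 3.37
tool_pos: [0.4172, -0.3345, 0.1835]
tcp_rot: [-2.698, -1.382, -0.291]
wrist_force: [-0.7, 0.3, -0.0]
width: 0.797
grip_force: 0.0
```

Call:
drive_tool:
  rows:
    - [0,0,0,0,0,0,0.8]
    - [0,0,0,0,0,0,0.8]

```text
time: 3.53
tool_pos: [0.4144, -0.3367, 0.1822]
tcp_rot: [-2.704, -1.373, -0.281]
wrist_force: [0.6, 1.0, -0.3]
width: 0.8
grip_force: 0.0
```

```bash
cat >> h.py <<'E'
GM=np.array([.5255,-.0165]);U=np.array([-np.sin(.15),np.cos(.15)]);N=np.array([U[1],-U[0]])
def pose():
    s=status.read_state();M=R.from_rotvec(s["tcp_rot"]).as_matrix();x=M[:,0]
    return s,M,np.degrees(np.arctan2(-x[0],x[1])),np.degrees(np.arcsin(x[2]))
def tool(dw):  # world shift -> tool shift
    return pose()[1].T@np.array(dw)
E
python3 - <<'E'
from h import *
s,M,h,t=pose();print(s["tool_pos"],"heading",h,"tilt",t,s["width"],s["time"])
hd=np.radians(h);d=np.array([-np.sin(hd),np.cos(hd)]);tgt=np.array([.464,-.268])-.088*d;print("target",tgt)
print("tool shift to above",tool([*(tgt-s["tool_pos"][:2]),0]), "down unit",tool([0,0,-1]))
p,_=wrist();m=masks_of(p,"board");pickle.dump(p,open("w2.pkl","wb"));cv2.imwrite("pics/w2.png",p["color"][...,::-1])
for q in m:
    b=boardmask(p,q["bbox"]);print(q["score"],q["bbox"],hullfit(p,b,lambda v:cyl(v[0],v[1],.063,0,.012),[.464,-.268]))
E
```

```text
[ 0.41441857 -0.33667671  0.18217965] heading -36.16227053306488 tilt 11.94170104191593 0.8003060572273533 3.5333
target [ 0.41207347 -0.33904672]
tool shift to above [-0.00322585 -0.00049636 -0.00068113] down unit [-0.20691631  0.00220475  0.97835616]
0.7 [392.3, 175.5, 475.2, 260.0] (array([ 0.51790528, -0.42575937]), np.float64(14.710664781564619))
0.65 [218.4, 71.4, 346.4, 200.0] (array([ 0.46408132, -0.26656401]), np.float64(1.334932063617436))
```

View pics/w2.png

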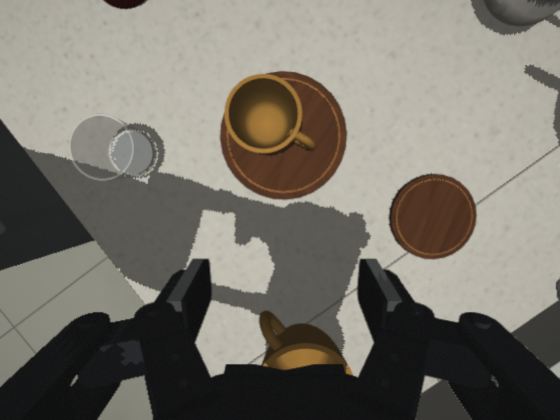

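The wrist view now shows the coaster at (284,135) and the small one at (433,216). The big cup's rim and ear show low between the fingers at (305,345), so I check its clearance before descending.

```bash
python3 - <<'E'
from h import *
p=pickle.load(open("w2.pkl","rb"))
for z in (.06,.08,.1): print(z,at_z(p,[(264,360),(350,365),(305,325),(270,313)],z)[:,:2].round(3).tolist())
# triangulate ear tip of big cup: w2 (268,312) , scene crop (290,347)/4+(245,210)
S=pickle.load(open("scene0.pkl","rb"))
def tri(a,b):
    o1,d1=world_ray(S,[a]);o2,d2=world_ray(p,[b]);t=np.linalg.lstsq(np.c_[d1[0],-d2[0]],o2-o1,rcond=None)[0];P,Q=o1+d1[0]*t[0],o2+d2[0]*t[1];return (P+Q)/2,np.linalg.norm(P-Q)
print("ear top",tri((317,296),(268,313)))
print("rim front",tri((332,297.5),(300,323)))
s,M,h,t=pose()
print("TCP px",proj(p,s["tool_pos"]),"TCP at z0",proj(p,[.412,-.339,0.]))
for k,a in (("tools corners body",[(x,y,-.073) for x in(-.04,.04) for y in(-.043,.043)]),("fingers",[(x,y,0) for x in(-.011,.011) for y in (-.05,.05)])):
    print(k,(np.array(a)@M.T+[.412,-.339,-.003]).round(3).tolist())
E
```

```text
0.06 [[0.331, -0.422], [0.39, -0.471], [0.379, -0.417], [0.361, -0.39]]
0.08 [[0.339, -0.413], [0.394, -0.459], [0.384, -0.409], [0.367, -0.384]]
0.1 [[0.347, -0.405], [0.397, -0.447], [0.388, -0.401], [0.372, -0.378]]
ear top (array([ 0.35645812, -0.3899958 ,  0.05409701]), np.float64(0.003271363286890103))
rim front (array([ 0.3784859 , -0.41400227,  0.06025735]), np.float64(0.0036401900086584977))
TCP px [[282.1644636  264.81527665]] TCP at z0 [[282.8872988  223.39010493]]
tools corners body [[0.345, -0.358, 0.06], [0.415, -0.408, 0.06], [0.391, -0.294, 0.077], [0.461, -0.345, 0.077]]
fingers [[0.365, -0.318, -0.005], [0.446, -0.377, -0.005], [0.378, -0.301, -0.001], [0.459, -0.36, -0.001]]
```

Call:
drive_tool:
  rows:
    - [0,0,0,0.0075,0,0.0015,0.8]
    - [0,0,0,-0.0041,0,0.0196,0.8]
    - [0,0,0,-0.0041,0,0.0196,0.8]
    - [0,0,0,-0.0041,0,0.0196,0.8]
    - [0,0,0,-0.0041,0,0.0196,0.8]
    - [0,0,0,-0.0041,0,0.0196,0.8]
    - [0,0,0,-0.0041,0,0.0196,0.8]
    - [0,0,0,-0.0041,0,0.0196,0.8]

```text
time: 4.3
tool_pos: [0.4208, -0.3282, 0.0426]
tcp_rot: [-2.702, -1.38, -0.283]
wrist_force: [-0.0, 0.0, -0.0]
width: 0.798
grip_force: 0.0
```

Call:
drive_tool:
  rows:
    - [0,0,0,-0.0031,0,0.0147,0.8]
    - [0,0,0,-0.0031,0,0.0147,0.8]
    - [0,0,0,0,0,0,0.8]
    - [0,0,0,0,0,0,0.8]

```text
time: 4.63
tool_pos: [0.42, -0.3277, 0.0126]
tcp_rot: [-2.7, -1.378, -0.283]
wrist_force: [0.2, 0.2, 0.7]
width: 0.803
grip_force: 0.0
```

Call:
drive_tool:
  rows:
    - [0,0,0,-0.0008,0,0.004,0.8]
    - [0,0,0,0,0,0,0.8]
    - [0,0,0,0,0,0,0.8]

```text
time: 4.88
tool_pos: [0.4205, -0.3297, 0.01]
tcp_rot: [-2.704, -1.379, -0.285]
wrist_force: [0.5, 0.0, -0.7]
width: 0.802
grip_force: 0.0
```

Call:
drive_tool:
  rows:
    - [0,0,0,-0.0008,0,0.004,0.8]
    - [0,0,0,0,0,0,0.8]
    - [0,0,0,0,0,0,0.8]

```text
time: 5.13
tool_pos: [0.4197, -0.3294, 0.0051]
tcp_rot: [-2.703, -1.377, -0.284]
wrist_force: [-0.6, 0.2, -0.6]
width: 0.8
grip_force: 0.0
```

Call:
drive_tool:
  rows:
    - [0,0,0,-0.0006,0,0.003,0.8]
    - [0,0,0,0,0,0,0.8]
    - [0,0,0,0,0,0,0.8]

```text
time: 5.38
tool_pos: [0.4196, -0.3292, 0.0017]
tcp_rot: [-2.702, -1.377, -0.284]
wrist_force: [0.2, 0.1, 0.1]
width: 0.801
grip_force: 0.0
```

```bash
python3 - <<'E'
from h import *
s,M,h,t=pose();print(s["tool_pos"],h,t,s["wrist_force"])
p,_=wrist();cv2.imwrite("pics/w3.png",p["color"][...,::-1]);pickle.dump(p,open("w3.pkl","wb"))
b=boardmask(p,[6,6,553,290]);print(hullfit(p,b,lambda v:cyl(v[0],v[1],.063,0,.012),[.464,-.267]))
E
```

```text
[ 0.41961667 -0.32916216  0.00168318] -36.01789501909297 12.008391865235554 [0.2409601  0.10546426 0.08258997]
(array([ 0.46325233, -0.26651691]), np.float64(22.818841556333297))
```

View pics/w3.png

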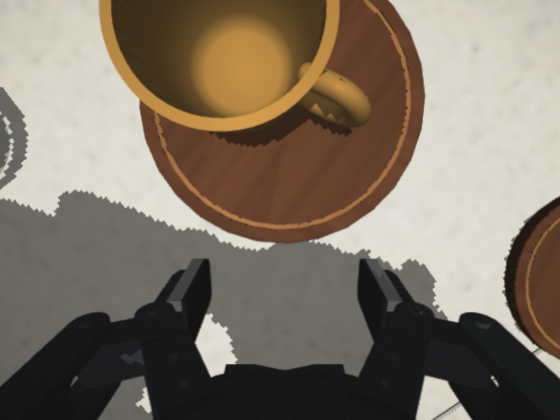

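The fingers straddle the coaster's rear edge, whose lowest point is at (285,242). The fingertips are at (195,262) and (372,262), centred on the coaster. I go a few mm lower and watch the force.

Call:
drive_tool:
  rows:
    - [0,0,0,-0.0006,0,0.003,0.8]
    - [0,0,0,0,0,0,0.8]
    - [0,0,0,0,0,0,0.8]

```text
time: 5.68
tool_pos: [0.4197, -0.3291, -0.0014]
tcp_rot: [-2.702, -1.377, -0.284]
wrist_force: [0.6, -0.4, 0.5]
width: 0.799
grip_force: 0.0
```

Call:
drive_tool:
  rows:
    - [0,0,0,-0.0004,0,0.002,0.8]
    - [0,0,0,0,0,0,0.8]
    - [0,0,0,0,0,0,0.8]

```text
time: 5.93
tool_pos: [0.4198, -0.3291, -0.0033]
tcp_rot: [-2.703, -1.377, -0.284]
wrist_force: [-0.4, 0.1, -0.0]
width: 0.799
grip_force: 0.0
```

Call:
drive_tool:
  rows:
    - [0,0,0,-0.0003,0,0.0015,0.8]
    - [0,0,0,0,0,0,0.8]
    - [0,0,0,0,0,0,0.8]

```text
time: 6.18
tool_pos: [0.4199, -0.3292, -0.0048]
tcp_rot: [-2.703, -1.377, -0.284]
wrist_force: [-0.5, 0.3, 0.1]
width: 0.799
grip_force: 0.0
```

Call:
drive_tool:
  rows:
    - [0,0,0,-0.0003,0,0.0015,0.8]
    - [0,0,0,0,0,0,0.8]
    - [0,0,0,0,0,0,0.8]

```text
time: 6.43
tool_pos: [0.4201, -0.3294, -0.0056]
tcp_rot: [-2.703, -1.377, -0.284]
wrist_force: [-0.7, 0.8, 4.5]
width: 0.801
grip_force: 2.4
```

Contact with the worktop is at z ≈ -5.6 mm. I lift 2 mm, ease up to the edge and start pushing.

Call:
drive_tool:
  rows:
    - [0,0,0,0.0005,0,-0.0025,0.8]
    - [0,0,0,0.003,0,0.0006,0.8]
    - [0,0,0,0.003,0,0.0006,0.8]
    - [0,0,0,0.003,0,0.0006,0.8]
    - [0,0,0,0.002,0,0.0004,0.8]
    - [0,0,0,0.002,0,0.0004,0.8]
    - [0,0,0,0.002,0,0.0004,0.8]
    - [0,0,0,0.002,0,0.0004,0.8]

```text
time: 7.1
tool_pos: [0.43, -0.3151, -0.0036]
tcp_rot: [-2.702, -1.378, -0.283]
wrist_force: [-1.0, -0.6, -0.0]
width: 0.798
grip_force: 0.6
```

Call:
drive_tool:
  rows:
    - [0,0,0,0.003,0,0.0006,0.8]
    - [0,0,0,0.003,0,0.0006,0.8]
    - [0,0,0,0.003,0,0.0006,0.8]
    - [0,0,0,0.003,0,0.0006,0.8]
    - [0,0,0,0.003,0,0.0006,0.8]
    - [0,0,0,0.003,0,0.0006,0.8]

```text
time: 7.6
tool_pos: [0.4411, -0.3001, -0.0033]
tcp_rot: [-2.703, -1.377, -0.284]
wrist_force: [-0.3, -0.1, -1.5]
width: 0.8
grip_force: 0.5
```

```bash
cat >> h.py <<'E'
def bfit(p,x0):
    # edge-of-board: brown vs light; use contour points of brown+ochre mask below/around, only those near predicted disc outline
    im=p["color"].astype(int);m=((im[...,0]-im[...,2])/np.maximum(im.max(2),1)>.3).astype(np.uint8)
    m=cv2.morphologyEx(m,cv2.MORPH_OPEN,np.ones((5,5)));pts=np.vstack([c.reshape(-1,2) for c in cv2.findContours(m,0,1)[0]]).astype(float)
    pts=pts[(pts[:,0]>3)&(pts[:,0]<556)&(pts[:,1]>3)&(pts[:,1]<275)]
    x=np.array(x0,float)
    for tol in (40,15,6,4):
        f=lambda v,P:np.array([cv2.pointPolygonTest(cv2.convexHull(proj(p,cyl(v[0],v[1],.063,0,.012)).astype(np.float32)),(float(a),float(b)),True)-.5 for a,b in P])
        P=pts[abs(f(x,pts))<tol];x=least_squares(lambda v:f(v,P),x,loss="soft_l1",x_scale=.01,diff_step=1e-3).x
    return x,len(P),np.std(f(x,P))
def report(L=.062):
    s,M,h,t=pose();hd=np.radians(h);d=np.array([-np.sin(hd),np.cos(hd)]);rt=np.array([d[1],-d[0]])
    p,_=wrist();c,n,e=bfit(p,s["tool_pos"][:2]+L*d);r=c-s["tool_pos"][:2];g=c-GM
    print("t",round(s["time"],2),"tcp",s["tool_pos"].round(4),"h",round(h,2),"tilt",round(t,2),"F",s["wrist_force"].round(1))
    print("board",c.round(4),n,round(e,2),"fwd",round(r@d,4),"right",round(r@rt,4),"| gap n,u",round(g@N,4),round(g@U,4),"head rel",round(h-np.degrees(.15),1))
    return p,c
E
python3 -c "
from h import *
p=pickle.load(open('w3.pkl','rb'));print(bfit(p,[.464,-.267]))
p,c=report();cv2.imwrite('pics/w4.png',p['color'][...,::-1])"
```

```text
(array([ 0.46435149, -0.26613908]), 483, np.float64(1.5267641339669793))
t 7.6 tcp [ 0.4411 -0.3001 -0.0033] h -36.0 tilt 12.0 F [-0.3 -0.1 -1.5]
board [ 0.4765 -0.2507] 400 1.53 fwd 0.0608 right -0.0003 | gap n,u -0.0834 -0.2243 head rel -44.6
```

The board follows, seated in the cradle 61 mm ahead and centred. I continue straight.

Call:
drive_tool:
  rows:
    - [0,0,0,0.0039,0,0.0008,0.8]
    - [0,0,0,0.0049,0,0.001,0.8]
    - [0,0,0,0.0049,0,0.001,0.8]
    - [0,0,0,0.0049,0,0.001,0.8]
    - [0,0,0,0.0049,0,0.001,0.8]
    - [0,0,0,0.0049,0,0.001,0.8]
    - [0,0,0,0.0049,0,0.001,0.8]
    - [0,0,0,0.0049,0,0.001,0.8]

```text
time: 8.32
tool_pos: [0.4641, -0.2683, -0.003]
tcp_rot: [-2.703, -1.377, -0.284]
wrist_force: [-0.2, -1.3, -1.5]
width: 0.803
grip_force: 0.6
```

Call:
drive_tool:
  rows:
    - [0,0,0,0.0049,0,0.001,0.8]
    - [0,0,0,0.0049,0,0.001,0.8]
    - [0,0,0,0.0049,0,0.001,0.8]
    - [0,0,0,0.0049,0,0.001,0.8]
    - [0,0,0,0.0049,0,0.001,0.8]
    - [0,0,0,0.0049,0,0.001,0.8]

```text
time: 8.82
tool_pos: [0.4817, -0.2441, -0.0027]
tcp_rot: [-2.703, -1.377, -0.284]
wrist_force: [-1.3, -1.2, -0.7]
width: 0.799
grip_force: 0.6
```

```bash
python3 -c "
from h import *
p,c=report()"
```

```text
t 8.82 tcp [ 0.4817 -0.2441 -0.0027] h -36.0 tilt 12.0 F [-1.3 -1.2 -0.7]
board [ 0.5171 -0.1947] 400 1.54 fwd 0.0608 right -0.0004 | gap n,u -0.0349 -0.175 head rel -44.6
```

Call:
drive_tool:
  rows:
    - [0.26,0,-1.22,0.0049,0.0013,0.0011,0.8]
    - [0.52,0,-2.45,0.0049,0.0026,0.0011,0.8]
    - [0.52,0,-2.45,0.0049,0.0026,0.0011,0.8]
    - [0.52,0,-2.45,0.0049,0.0026,0.0011,0.8]
    - [0.52,0,-2.45,0.0049,0.0026,0.0011,0.8]
    - [0.52,0,-2.45,0.0049,0.0026,0.0011,0.8]
    - [0.52,0,-2.45,0.0049,0.0026,0.0011,0.8]
    - [0.52,0,-2.45,0.0049,0.0026,0.0011,0.8]

```text
time: 9.53
tool_pos: [0.5184, -0.2187, -0.0028]
tcp_rot: [-2.419, -1.788, -0.255]
wrist_force: [-0.4, -1.3, 1.1]
width: 0.801
grip_force: 0.7
```

```bash
python3 -c "
from h import *
p,c=report()"
```

```text
t 9.53 tcp [ 0.5184 -0.2187 -0.0028] h -17.05 tilt 11.97 F [-0.4 -1.3  1.1]
board [ 0.5357 -0.1607] 402 1.57 fwd 0.0605 right -0.0005 | gap n,u -0.0114 -0.1441 head rel -25.6
```

Call:
drive_tool:
  rows:
    - [0.53,0,-2.5,0.0049,0.0027,0.0011,0.8]
    - [0.53,0,-2.5,0.0049,0.0027,0.0011,0.8]
    - [0.53,0,-2.5,0.0049,0.0027,0.0011,0.8]
    - [0.53,0,-2.5,0.0049,0.0027,0.0011,0.8]
    - [0.53,0,-2.5,0.0049,0.0027,0.0011,0.8]
    - [0.53,0,-2.5,0.0049,0.0027,0.0011,0.8]
    - [0.53,0,-2.5,0.0049,0.0027,0.0011,0.8]

```text
time: 10.17
tool_pos: [0.5428, -0.1875, -0.0031]
tcp_rot: [-2.097, -2.126, -0.221]
wrist_force: [0.7, -1.2, 0.6]
width: 0.8
grip_force: 0.9
```

Call:
drive_tool:
  rows:
    - [0.53,0,-2.5,0.0039,0.0026,0.001,0.8]
    - [0.4,0,-1.9,0.003,0.0019,0.0008,0.8]
    - [0,0,0,0.001,0,0.0002,0.8]
    - [0,0,0,0,0,0,0.8]
    - [0,0,0,0,0,0,0.8]

```text
time: 10.58
tool_pos: [0.5465, -0.1788, -0.0037]
tcp_rot: [-2.011, -2.199, -0.212]
wrist_force: [2.0, -0.8, 0.8]
width: 0.8
grip_force: 0.7
```

```bash
python3 - <<'E'
from h import *
p,c=report();cv2.imwrite("pics/w5.png",p["color"][...,::-1]);pickle.dump(p,open("w5.pkl","wb"))
q=[]
for n in("scene","side"):
    r=read_camera(n);pickle.dump(r,open(n+"5.pkl","wb"));b=(300,170,410,310) if n=="scene" else (190,130,370,260)
    a=r["color"][b[1]:b[3],b[0]:b[2],::-1];q.append(cv2.resize(a,(390,int(390*a.shape[0]/a.shape[1])),interpolation=2))
H=max(a.shape[0] for a in q);cv2.imwrite("pics/c5.png",np.hstack([cv2.copyMakeBorder(a,0,H-a.shape[0],0,0,0) for a in q]))
E
```

```text
t 10.58 tcp [ 0.5465 -0.1788 -0.0037] h 5.12 tilt 11.99 F [ 2.  -0.8  0.8]
board [ 0.5404 -0.1186] 396 1.62 fwd 0.0605 right -0.0007 | gap n,u -0.0005 -0.1032 head rel -3.5
```

View pics/w5.png

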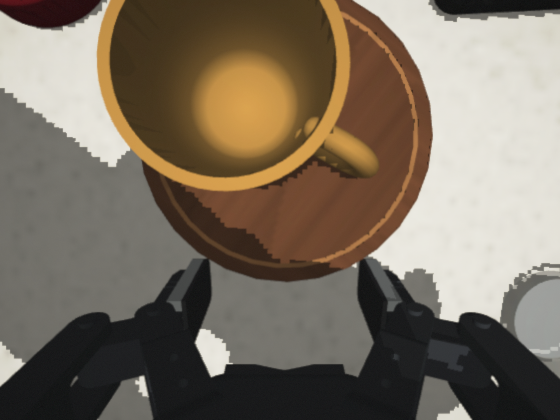

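The wrist view shows the coaster centred between the fingers, with the timer at top left and the scale at top right. The cup looks offset to the left on the coaster, so I measure its rim now and at the start.

```bash
cat >> h.py <<'E'
def rimfit(p,mask,x0,z=.068,r=.0315):
    pts=np.vstack([c.reshape(-1,2) for c in cv2.findContours(mask.astype(np.uint8),0,1)[0]]).astype(float)
    pts=pts[(pts[:,0]>3)&(pts[:,0]<556)&(pts[:,1]>3)&(pts[:,1]<416)]
    x=np.array(x0,float);P=pts
    f=lambda v,P:np.array([cv2.pointPolygonTest(cv2.convexHull(proj(p,np.c_[C*v[2]+v[:2],np.full(72,z)]).astype(np.float32)),(float(a),float(b)),True) for a,b in P])
    x=np.r_[x,r]
    for tol in (40,15,6,3):
        P=pts[abs(f(x,pts))<tol]
        x[:2]=least_squares(lambda v:f(np.r_[v,r],P),x[:2],loss="soft_l1",x_scale=.01,diff_step=1e-3).x
    return x,len(P),np.std(f(x,P))
E
python3 - <<'E'
from h import *
def ochre(p):
    im=p["color"].astype(int);r,g,b=im[...,0],im[...,1],im[...,2]
    return cv2.morphologyEx(((r-b>.4*r)&(g>.55*r)&(r>60)).astype(np.uint8),cv2.MORPH_CLOSE,np.ones((7,7)))
b0=np.array([.464,-.267]);S=pickle.load(open("scene0.pkl","rb"))
for n,b in(("w1",b0),("w2",b0),("w3",b0),("w5",np.array([.5404,-.1186]))):
    p=pickle.load(open(n+".pkl","rb"));m=ochre(p)
    x,k,e=rimfit(p,m,b);print(n,x,k,round(e,2),"cup-board",(x[:2]-b).round(4))
    cams=np.array(p["world_from_camera"])[:3,3];print("  cam",cams.round(3))
for n,b in(("scene0",b0),("scene5",np.array([.5404,-.1186]))):
    p=pickle.load(open(n+".pkl","rb"));m=ochre(p)
    l,t=proj(p,[*b,.05])[0].astype(int)-30;mm=np.zeros_like(m);mm[t:t+50,l:l+60]=m[t:t+50,l:l+60]
    x,k,e=rimfit(p,mm,b);print(n,x,k,round(e,2),"cup-board",(x[:2]-b).round(4))
    bm=boardmask(p,[l,t,l+60,t+62]);print(" board",hullfit(p,bm,lambda v:cyl(v[0],v[1],.063,0,.012),b))
E
```

```text
w1 [ 0.48353985 -0.25560912  0.0315    ] 41 1.38 cup-board [0.0195 0.0114]
  cam [ 0.499 -0.048  0.447]
w2 [ 0.46062447 -0.26988762  0.0315    ] 0 nan cup-board [-0.0034 -0.0029]
  cam [ 0.44  -0.303  0.337]
w3 [ 0.46199802 -0.28209376  0.0315    ] 158 1.36 cup-board [-0.002  -0.0151]
  cam [ 0.445 -0.296  0.156]
w5 [ 0.54725983 -0.12817008  0.0315    ] 202 1.44 cup-board [ 0.0069 -0.0096]
  cam [ 0.543 -0.137  0.151]
scene0 [ 0.42138498 -0.32643951  0.0315    ] 22 0.95 cup-board [-0.0426 -0.0594]
 board (array([ 0.46592328, -0.2599704 ]), np.float64(3.76221907259525))
scene5 [ 0.49693961 -0.18114497  0.0315    ] 37 1.34 cup-board [-0.0435 -0.0625]
 board (array([ 0.54945907, -0.08439543]), np.float64(4.674736404451397))
  ret = _var(a, axis=axis, dtype=dtype, out=out, ddof=ddof,
  arrmean = um.true_divide(arrmean, div, out=arrmean,
  ret = ret.dtype.type(ret / rcount)
```

View pics/c5.png

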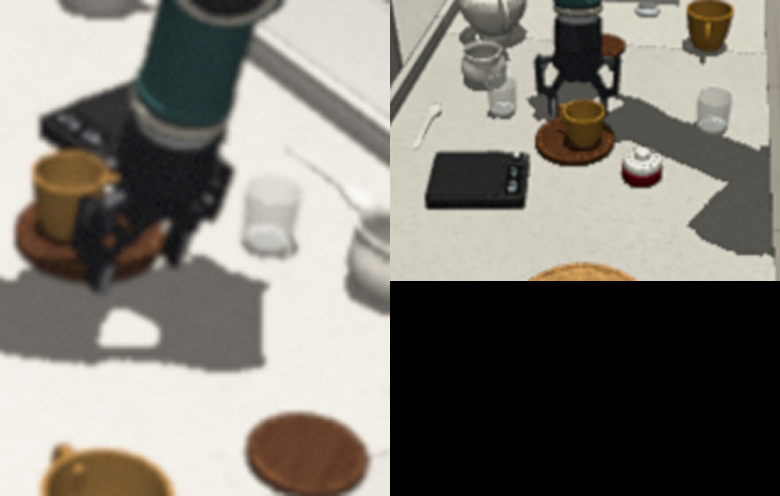

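The crops show the cup standing, its body toward the robot side of the coaster and its ear pointing away and back. I compute the offset from the rim pixels I read by hand.

```bash
python3 - <<'E'
from h import *
# hand-read rim outline pixels, fit circle at z=.068 
D={"w2":((.464,-.267),-36.1,[(224,112),(302,113),(263,73.5),(263,154.5)]),
"w3":((.464,-.266),-36,[(99,10),(102,35),(340,10),(335,45),(215,131),(150,107),(290,105)]),
"w5":((.5404,-.1186),5.1,[(97,70),(351,70),(224,191),(150,162),(300,165)])}
for n,(b,h,px) in D.items():
    p=pickle.load(open(n+".pkl","rb"));b=np.array(b)
    for z in(.068,):
        q=at_z(p,px,z)[:,:2];r=least_squares(lambda v:np.hypot(*(q-v[:2]).T)-v[2],[*b,.03]).x
        d=np.array([-np.sin(np.radians(h)),np.cos(np.radians(h))]);rt=np.array([d[1],-d[0]]);o=r[:2]-b
        print(n,z,"rim c",r.round(4),"off fwd",round(o@d,4),"right",round(o@rt,4),"world",o.round(4))
    fl={"w2":(268,117),"w3":(240,66),"w5":(246,103)}[n];print("  floor",(at_z(p,[fl],.016)[0,:2]-b).round(4))
E
```

```text
w2 0.068 rim c [ 0.4572 -0.2505  0.0319] off fwd 0.0093 right -0.0153 world [-0.0068  0.0165]
  floor [-0.0011  0.0219]
w3 0.068 rim c [ 0.4577 -0.2495  0.0315] off fwd 0.0096 right -0.0148 world [-0.0063  0.0165]
  floor [-0.0059  0.0195]
w5 0.068 rim c [ 0.5254 -0.1097  0.0315] off fwd 0.0102 right -0.0142 world [-0.015   0.0089]
  floor [-0.0157  0.0109]
```

The cup's offset on the coaster is unchanged since the start: about 10 mm forward and 14.5 mm left in the tool frame. So it isn't slipping. I align with the gap, advance a little and recheck the gap from close up.

Call:
drive_tool:
  rows:
    - [0.24,0,-1.15,0.002,0.0012,0.0004,0.8]
    - [0.24,0,-1.15,0.0029,0.0012,0.0006,0.8]
    - [0.24,0,-1.15,0.0039,0.0012,0.0008,0.8]
    - [0,0,0,0.0039,0,0.0008,0.8]
    - [0,0,0,0.0039,0,0.0008,0.8]
    - [0,0,0,0.0039,0,0.0008,0.8]
    - [0,0,0,0.0029,0,0.0006,0.8]
    - [0,0,0,0.001,0,0.0002,0.8]

```text
time: 11.4
tool_pos: [0.5458, -0.1528, -0.0038]
tcp_rot: [-1.938, -2.258, -0.204]
wrist_force: [0.7, -0.6, 0.5]
width: 0.8
grip_force: 0.7
```

Call:
drive_tool:
  rows:
    - [0,0,0,0,0,0,0.8]

```text
time: 11.48
tool_pos: [0.5459, -0.153, -0.0038]
tcp_rot: [-1.938, -2.258, -0.204]
wrist_force: [0.2, -0.4, 0.1]
width: 0.799
grip_force: 0.2
```

```bash
python3 - <<'E'
from h import *
p,c=report();cv2.imwrite("pics/w6.png",p["color"][...,::-1]);pickle.dump(p,open("w6.pkl","wb"))
im=p["color"].astype(int);g=im.max(2)
m=(g<55);m[250:]=0;m[:,:300]=0;m=cv2.morphologyEx(m.astype(np.uint8),cv2.MORPH_OPEN,np.ones((5,5)))
c=contour(m)[1];print("scale mask",m.sum(),c.min(0),c.max(0))
gap=lambda X:np.c_[(X[:,:2]-GM)@N,(X[:,:2]-GM)@U].round(4)
# left edge per row, bottom edge per col
for r in range(4,int(c[:,1].max()),10): 
    x=np.where(m[r])[0]
    if len(x): print("row",r,x[0],"z.025",gap(at_z(p,[(x[0],r)],.025))[0],"z0",gap(at_z(p,[(x[0],r)],0))[0])
for k in(460,500,540):
    y=np.where(m[:,k])[0]
    if len(y): print("col",k,y[-1],gap(at_z(p,[(k,y[-1])],.025))[0],gap(at_z(p,[(k,y[-1])],0))[0])
red=((im[...,0]-im[...,1]>.55*im[...,0])&(im[...,0]>40)).astype(np.uint8);red[250:]=0;red[:,250:]=0
red=cv2.morphologyEx(red,cv2.MORPH_OPEN,np.ones((3,3)));c=contour(red)[1];print("red",red.sum(),c.min(0),c.max(0))
for z in(0,.01,.03):
    q=gap(at_z(p,c,z));d=np.hypot(*(q-[-.099,-.02]).T);print("z",z,"max n",q[q[:,0].argmax()],"maxr",d.max())
print([proj(p,[*(GM+a*N+b*U),z])[0].round(0) for a,b,z in((.068,-.056,.025),(.068,-.056,0),(.068,0,.025),(-.068,-.02,0),(-.068,-.02,.02))])
E
```

```text
t 11.48 tcp [ 0.5459 -0.153  -0.0038] h 8.71 tilt 12.03 F [ 0.2 -0.4  0.1]
board [ 0.5354 -0.0933] 400 1.6 fwd 0.0606 right -0.0013 | gap n,u -0.0017 -0.0775 head rel 0.1
scale mask 7407 [441.   0.] [559.  86.]
row 4 443 z.025 [ 0.0585 -0.0311] z0 [ 0.0702 -0.0181]
row 14 443 z.025 [ 0.0587 -0.0347] z0 [ 0.0704 -0.0224]
row 24 442 z.025 [ 0.0584 -0.0383] z0 [ 0.0701 -0.0267]
row 34 442 z.025 [ 0.0585 -0.0419] z0 [ 0.0703 -0.031 ]
row 44 442 z.025 [ 0.0587 -0.0455] z0 [ 0.0704 -0.0354]
row 54 441 z.025 [ 0.0584 -0.0491] z0 [ 0.0701 -0.0397]
row 64 441 z.025 [ 0.0586 -0.0528] z0 [ 0.0703 -0.0441]
row 74 443 z.025 [ 0.0595 -0.0564] z0 [ 0.0714 -0.0485]
row 84 454 z.025 [ 0.0638 -0.0601] z0 [ 0.0765 -0.0529]
col 460 85 [ 0.0661 -0.0604] [ 0.0793 -0.0533]
col 500 85 [ 0.0814 -0.0603] [ 0.0976 -0.0531]
col 540 86 [ 0.0968 -0.0605] [ 0.1161 -0.0534]
red 2350 [0. 0.] [105.  67.]
z 0 max n [-0.0802 -0.0166] maxr 0.03423813663153998
z 0.01 max n [-0.0749 -0.0219] maxr 0.030561740788116118
z 0.03 max n [-0.0644 -0.0328] maxr 0.04331489351250906
[array([466.,  73.]), array([435.,  91.]), array([471., -84.]), array([133.,   8.]), array([109., -19.])]
```

View pics/w6.png

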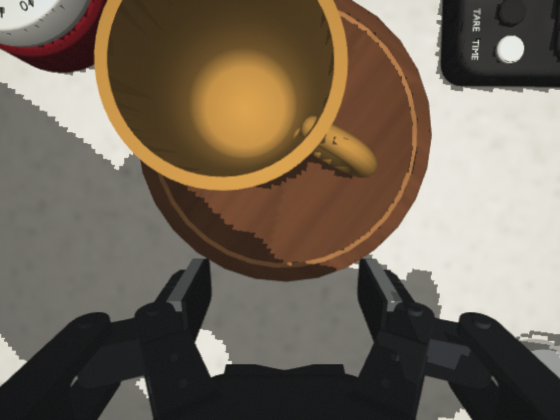

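The view shows the coaster with its right edge at column 431 and the scale's face at column 442. The timer is at the upper left (75,45), partly hidden by the cup rim. Clearance is larger on the scale side, so I shift about 3.5 mm toward the scale while advancing.

Call:
drive_tool:
  rows:
    - [0,0,0,0.002,0.0004,0.0004,0.8]
    - [0,0,0,0.0029,0.0005,0.0006,0.8]
    - [0,0,0,0.0029,0.0006,0.0006,0.8]
    - [0,0,0,0.0029,0.0006,0.0006,0.8]
    - [0,0,0,0.0029,0.0006,0.0006,0.8]
    - [0,0,0,0.0029,0.0006,0.0006,0.8]
    - [0,0,0,0.002,0.0002,0.0004,0.8]
    - [0,0,0,0,0,0,0.8]

```text
time: 12.2
tool_pos: [0.5468, -0.1338, -0.0036]
tcp_rot: [-1.938, -2.258, -0.204]
wrist_force: [-0.6, -0.2, -0.7]
width: 0.8
grip_force: 0.2
```

```bash
cat >> h.py <<'E'
def gapcheck(p):
    im=p["color"].astype(int);g=im.max(2);m=(g<55);m[250:]=0;m[:,:300]=0;m=cv2.morphologyEx(m.astype(np.uint8),cv2.MORPH_OPEN,np.ones((5,5)))
    br=((im[...,0]-im[...,2])/np.maximum(g,1)>.3).astype(np.uint8);br=cv2.morphologyEx(br,cv2.MORPH_OPEN,np.ones((5,5)))
    ga=lambda px,z:((at_z(p,[px],z)[0,:2]-GM)@N).round(4)
    e=[np.where(m[r])[0][0] for r in range(5,250,10) if m[r].any()];print("scale cols",e,"n@0,.005",[(ga((np.median(e),60),z)) for z in(0,.005)]) if e else 0
    x=max((np.where(br[r,300:])[0].max()+300,r) for r in range(90,200) if br[r,300:].any());print("board right",x,"n",ga(x,.012))
    l=[(np.where(br[r,:300])[0].min(),r) for r in range(150,240,10) if br[r,:300].any()];print("left",l)
    red=((im[...,0]-im[...,1]>.55*im[...,0])&(im[...,0]>40)).astype(np.uint8);red[250:]=0;red[:,250:]=0
    red=cv2.morphologyEx(red,cv2.MORPH_OPEN,np.ones((3,3)))
    if red.sum()>50:
        c=contour(red)[1];c=c[(c[:,1]>3)&(c[:,0]>3)]
        for z in (0,.005):
            q=at_z(p,c,z)[:,:2]-GM;q=np.c_[q@N,q@U];i=q[:,0].argmax();print("red max n",z,q[i].round(4),c[i],"min u",q[:,1].min().round(4))
E
python3 -c "
from h import *
gapcheck(pickle.load(open('w6.pkl','rb')))
p,c=report();gapcheck(p)"
```

```text
scale cols [np.int64(443), np.int64(443), np.int64(442), np.int64(442), np.int64(442), np.int64(441), np.int64(441), np.int64(444), np.int64(457)] n@0,.005 [np.float64(0.0707), np.float64(0.0683)]
board right (np.int64(430), 141) n 0.0612
left [(np.int64(131), 150), (np.int64(140), 160), (np.int64(143), 170), (np.int64(146), 180), (np.int64(150), 190), (np.int64(154), 200), (np.int64(161), 210), (np.int64(167), 220), (np.int64(175), 230)]
red max n 0 [-0.0812 -0.0183] [103.   4.] min u -0.0456
red max n 0.005 [-0.0785 -0.0209] [103.   4.] min u -0.0472
t 12.2 tcp [ 0.5468 -0.1338 -0.0036] h 8.71 tilt 12.02 F [-0.6 -0.2 -0.7]
board [ 0.5364 -0.0738] 413 1.59 fwd 0.0609 right -0.0011 | gap n,u 0.0023 -0.0583 head rel 0.1
scale cols [np.int64(434), np.int64(434), np.int64(433), np.int64(433), np.int64(433), np.int64(432), np.int64(432), np.int64(432), np.int64(431), np.int64(431), np.int64(431), np.int64(432), np.int64(439)] n@0,.005 [np.float64(0.07), np.float64(0.0678)]
board right (np.int64(430), 139) n 0.0651
left [(np.int64(132), 150), (np.int64(141), 160), (np.int64(143), 170), (np.int64(146), 180), (np.int64(150), 190), (np.int64(155), 200), (np.int64(161), 210), (np.int64(168), 220), (np.int64(175), 230)]
red max n 0 [-0.0784  0.0006] [101.   4.] min u -0.0471
red max n 0.005 [-0.0757 -0.0019] [101.   4.] min u -0.0481
```

Call:
drive_tool:
  rows:
    - [0,0,0,0.002,-0.0002,0.0004,0.8]
    - [0,0,0,0.0029,-0.0002,0.0006,0.8]
    - [0,0,0,0.0039,-0.0002,0.0008,0.8]
    - [0,0,0,0.0039,0,0.0008,0.8]
    - [0,0,0,0.0039,0,0.0008,0.8]
    - [0,0,0,0.0039,0,0.0008,0.8]
    - [0,0,0,0.0039,0,0.0008,0.8]
    - [0,0,0,0.0029,0,0.0006,0.8]

```text
time: 12.92
tool_pos: [0.5419, -0.1064, -0.0034]
tcp_rot: [-1.938, -2.258, -0.204]
wrist_force: [0.0, -1.3, -1.0]
width: 0.799
grip_force: 0.5
```

```bash
python3 -c "
from h import *
p,c=report();gapcheck(p);pickle.dump(p,open('w8.pkl','wb'))"
```

```text
t 12.92 tcp [ 0.5419 -0.1064 -0.0034] h 8.71 tilt 12.01 F [ 0.  -1.3 -1. ]
board [ 0.5318 -0.0463] 406 1.63 fwd 0.0609 right -0.0008 | gap n,u 0.0018 -0.0304 head rel 0.1
scale cols [np.int64(436), np.int64(435), np.int64(435), np.int64(435), np.int64(434), np.int64(434), np.int64(433), np.int64(433), np.int64(433), np.int64(433), np.int64(432), np.int64(432), np.int64(431), np.int64(432), np.int64(430), np.int64(430), np.int64(430), np.int64(344), np.int64(436)] n@0,.005 [np.float64(0.0698), np.float64(0.0676)]
board right (np.int64(431), 142) n 0.0648
left [(np.int64(73), 150), (np.int64(60), 160), (np.int64(35), 170), (np.int64(146), 180), (np.int64(150), 190), (np.int64(155), 200), (np.int64(161), 210), (np.int64(168), 220), (np.int64(175), 230)]
red max n 0 [-0.0747 -0.0315] [116. 140.] min u -0.0475
red max n 0.005 [-0.0722 -0.0321] [116. 140.] min u -0.0476
```

Call:
drive_tool:
  rows:
    - [0,0,0,0.0029,-0.0003,0.0006,0.8]
    - [0,0,0,0.0039,-0.0004,0.0008,0.8]
    - [0,0,0,0.0039,-0.0003,0.0008,0.8]
    - [0,0,0,0.0039,0,0.0008,0.8]
    - [0,0,0,0.0039,0,0.0008,0.8]
    - [0,0,0,0.0039,0,0.0008,0.8]
    - [0,0,0,0.0039,0,0.0008,0.8]
    - [0,0,0,0.0039,0,0.0008,0.8]

```text
time: 13.63
tool_pos: [0.5363, -0.0762, -0.0032]
tcp_rot: [-1.939, -2.258, -0.204]
wrist_force: [0.3, -1.3, -1.6]
width: 0.801
grip_force: 0.5
```

```bash
python3 -c "
from h import *
p,c=report();gapcheck(p)"
```

```text
t 13.63 tcp [ 0.5363 -0.0762 -0.0032] h 8.7 tilt 12.0 F [ 0.3 -1.3 -1.6]
board [ 0.526  -0.0164] 413 1.59 fwd 0.0607 right -0.0011 | gap n,u 0.0005 0.0 head rel 0.1
scale cols [np.int64(451), np.int64(442), np.int64(437), np.int64(437), np.int64(436), np.int64(436), np.int64(435), np.int64(436), np.int64(435), np.int64(434), np.int64(434), np.int64(434), np.int64(433), np.int64(433), np.int64(432), np.int64(432), np.int64(432), np.int64(431), np.int64(431), np.int64(431), np.int64(430), np.int64(430), np.int64(429), np.int64(429), np.int64(430)] n@0,.005 [np.float64(0.0689), np.float64(0.0667)]
board right (np.int64(430), 140) n 0.0635
left [(np.int64(92), 150), (np.int64(96), 160), (np.int64(98), 170), (np.int64(99), 180), (np.int64(98), 190), (np.int64(96), 200), (np.int64(93), 210), (np.int64(87), 220), (np.int64(78), 230)]
red max n 0 [-0.0704 -0.0168] [129. 175.] min u -0.0499
red max n 0.005 [-0.068  -0.0169] [129. 175.] min u -0.0489
```

Through the pinch, centred with about 4–5 mm on each side. I continue.

Call:
drive_tool:
  rows:
    - [0,0,0,0.0039,0,0.0008,0.8]
    - [0,0,0,0.0039,0,0.0008,0.8]
    - [0,0,0,0.0039,0,0.0008,0.8]
    - [0,0,0,0.0039,0,0.0008,0.8]
    - [0,0,0,0.0039,0,0.0009,0.8]
    - [0,0,0,0.0039,0,0.0009,0.8]
    - [0,0,0,0.0039,0,0.0009,0.8]
    - [0,0,0,0.0039,0,0.0009,0.8]

```text
time: 14.35
tool_pos: [0.5316, -0.0448, -0.0032]
tcp_rot: [-1.939, -2.258, -0.204]
wrist_force: [0.7, -1.3, -0.0]
width: 0.801
grip_force: 0.7
```

Call:
drive_tool:
  rows:
    - [0,0,0,0.0044,0,0.001,0.8]
    - [0,0,0,0.0049,0,0.0011,0.8]
    - [0,0,0,0.0049,0,0.0011,0.8]
    - [0,0,0,0.0049,0,0.0011,0.8]
    - [0,0,0,0.0049,0,0.0011,0.8]
    - [0,0,0,0.0049,0,0.0011,0.8]
    - [0,0,0,0.0049,0,0.0011,0.8]
    - [0,0,0,0.0049,0,0.0011,0.8]

```text
time: 15.02
tool_pos: [0.5257, -0.0055, -0.0036]
tcp_rot: [-1.939, -2.258, -0.205]
wrist_force: [-0.8, -1.9, 1.7]
width: 0.801
grip_force: 1.1
```

```bash
python3 - <<'E'
from h import *
p,c=report()
for n in("side","scene"):
    r=read_camera(n)
    for m in masks_of(r,"mat"):
        if m["score"]>.4: print(n,m["score"],m["bbox"],hullfit(r,m["mask"],lambda v:np.c_[C*.09+v,np.zeros(72)],[.4715,.232]))
E
```

```text
t 15.02 tcp [ 0.5257 -0.0055 -0.0036] h 8.7 tilt 11.99 F [-0.8 -1.9  1.7]
board [0.5153 0.0537] 394 1.56 fwd 0.0601 right -0.0013 | gap n,u 0.0004 0.0709 head rel 0.1
side 0.64 [243.3, 250.9, 312.1, 302.2] (array([0.47328802, 0.2340027 ]), np.float64(0.229902377980946))
scene 0.55 [227.8, 175.3, 278.6, 203.5] (array([0.46876064, 0.22787964]), np.float64(0.7337922292113563))
```

Call:
drive_tool:
  rows:
    - [0,0,0,0.0049,-0.0003,0.001,0.8]
    - [0,0,0,0.0049,-0.0005,0.001,0.8]
    - [0,0,0,0.0049,-0.0005,0.001,0.8]
    - [0,0,0,0.0049,-0.0005,0.001,0.8]
    - [0,0,0,0.0049,-0.0005,0.001,0.8]
    - [0,0,0,0.0049,-0.0005,0.001,0.8]
    - [0,0,0,0.0049,-0.0005,0.001,0.8]
    - [0,0,0,0.0049,-0.0005,0.001,0.8]

```text
time: 15.93
tool_pos: [0.5156, 0.0336, -0.0035]
tcp_rot: [-1.939, -2.258, -0.204]
wrist_force: [-0.3, -1.7, -0.4]
width: 0.8
grip_force: 0.6
```

Call:
drive_tool:
  rows:
    - [0,0,0,0.0049,-0.0005,0.001,0.8]
    - [0,0,0,0.0049,-0.0005,0.001,0.8]
    - [0,0,0,0.0049,-0.0005,0.001,0.8]
    - [0,0,0,0.0049,-0.0005,0.001,0.8]
    - [0,0,0,0.0049,-0.0005,0.001,0.8]
    - [0,0,0,0.0049,-0.0005,0.001,0.8]
    - [0,0,0,0.0049,-0.0005,0.001,0.8]
    - [0,0,0,0.0049,-0.0005,0.001,0.8]

```text
time: 16.6
tool_pos: [0.5056, 0.0725, -0.0031]
tcp_rot: [-1.939, -2.258, -0.204]
wrist_force: [0.4, -0.8, -1.3]
width: 0.8
grip_force: 0.6
```

```bash
python3 -c "
from h import *
p,c=report()"
```

```text
t 16.6 tcp [ 0.5056  0.0725 -0.0031] h 8.7 tilt 12.0 F [ 0.4 -0.8 -1.3]
board [0.4957 0.1327] 396 1.55 fwd 0.061 right -0.0007 | gap n,u -0.0072 0.1519 head rel 0.1
```

Call:
drive_tool:
  rows:
    - [0,0,0,0.0049,-0.0004,0.001,0.8]
    - [0,0,0,0.0049,-0.0004,0.001,0.8]
    - [0,0,0,0.0049,-0.0004,0.001,0.8]
    - [0,0,0,0.0049,-0.0004,0.001,0.8]
    - [0,0,0,0.0049,-0.0004,0.001,0.8]
    - [0,0,0,0.0049,-0.0004,0.001,0.8]
    - [0,0,0,0.0049,-0.0004,0.001,0.8]
    - [0,0,0,0.0049,-0.0004,0.001,0.8]

```text
time: 17.32
tool_pos: [0.4964, 0.1116, -0.0028]
tcp_rot: [-1.939, -2.258, -0.204]
wrist_force: [0.6, -0.2, 0.1]
width: 0.8
grip_force: 0.5
```

Call:
drive_tool:
  rows:
    - [0,0,0,0.0049,-0.0005,0.001,0.8]
    - [0,0,0,0.0049,-0.0005,0.001,0.8]
    - [0,0,0,0.0049,-0.0005,0.001,0.8]
    - [0,0,0,0.0049,-0.0005,0.001,0.8]
    - [0,0,0,0.0049,-0.0005,0.001,0.8]
    - [0,0,0,0.0049,-0.0005,0.001,0.8]
    - [0,0,0,0.0049,-0.0005,0.001,0.8]
    - [0,0,0,0.0044,-0.0004,0.0009,0.8]

```text
time: 17.98
tool_pos: [0.4866, 0.15, -0.0025]
tcp_rot: [-1.939, -2.258, -0.204]
wrist_force: [1.2, -1.3, -1.3]
width: 0.801
grip_force: 0.6
```

Call:
drive_tool:
  rows:
    - [0,0,0,0.0039,-0.0004,0.0008,0.8]
    - [0,0,0,0.0039,-0.0004,0.0008,0.8]
    - [0,0,0,0.0034,-0.0003,0.0007,0.8]
    - [0,0,0,0.0029,0,0.0006,0.8]
    - [0,0,0,0.002,0,0.0004,0.8]
    - [0,0,0,0.001,0,0.0002,0.8]
    - [0,0,0,0,0,0,0.8]
    - [0,0,0,0,0,0,0.8]

```text
time: 18.65
tool_pos: [0.4831, 0.1667, -0.0023]
tcp_rot: [-1.939, -2.258, -0.204]
wrist_force: [-0.3, -1.0, -0.7]
width: 0.793
grip_force: 0.1
```

```bash
python3 - <<'E'
from h import *
s,M,h,t=pose();d=np.array([-np.sin(np.radians(h)),np.cos(np.radians(h))]);c=s["tool_pos"][:2]+.0607*d-.001*np.array([d[1],-d[0]])
print(s["time"],s["tool_pos"],"board est",c,"to mat",np.array([.472,.232])-c)
for n in("side","scene"):
    r=read_camera(n)
    for k in("board","mat"):
        for m in masks_of(r,k):print(n,k,round(m["score"],2),m["bbox"])
    print([proj(r,cyl(c[0],c[1],.063,0,.012)).min(0),proj(r,cyl(c[0],c[1],.063,0,.012)).max(0)])
E
```

```text
18.65 [ 0.48306715  0.16670677 -0.00232138] board est [0.47290198 0.22655791] to mat [-0.00090198  0.00544209]
side board 0.69 [257.1, 256.2, 303.4, 292.2]
side board 0.39 [292.5, 146.8, 297.5, 152.7]
side mat 0.66 [245.6, 253.1, 312.7, 298.7]
[array([254.93621557, 252.84334515]), array([302.73488676, 291.330921  ])]
scene board 0.77 [369.2, 283.9, 399.0, 311.3]
scene board 0.76 [235.9, 185.8, 273.2, 202.5]
scene board 0.36 [272.9, 220.1, 291.0, 241.2]
scene mat 0.64 [227.3, 178.3, 276.0, 202.4]
[array([236.99028692, 178.08137714]), array([274.15520983, 199.14009837])]
```

Call:
drive_tool:
  rows:
    - [0,0,0,-0.003,0,-0.0006,0.8]
    - [0,0,0,-0.0049,0,-0.001,0.8]
    - [0,0,0,-0.0078,0,-0.0017,0.8]
    - [0,0,0,-0.0098,0,-0.0021,0.8]
    - [0,0,0,-0.0098,0,-0.0021,0.8]
    - [0,0,0,-0.0049,0,-0.001,0.8]
    - [0,0,0,0.002,0,-0.0098,0.8]
    - [0,0,0,0.004,0,-0.0196,0.8]

```text
time: 19.62
tool_pos: [0.4869, 0.1248, 0.026]
tcp_rot: [-1.939, -2.253, -0.198]
wrist_force: [-0.0, 0.4, 0.1]
width: 0.799
grip_force: 0.0
```

Call:
drive_tool:
  rows:
    - [0,0,0,0.004,0,-0.02,0.8]
    - [0,0,0,0.004,0,-0.02,0.8]
    - [0,0,0,0.004,0,-0.02,0.8]
    - [0,0,0,0.004,0,-0.02,0.8]
    - [0,0,0,0.004,0,-0.02,0.8]
    - [0,0,0,0.004,0,-0.02,0.8]
    - [0,0,0,0,0,0,0.8]
    - [0,0,0,0,0,0,0.8]

```text
time: 20.28
tool_pos: [0.4907, 0.1243, 0.152]
tcp_rot: [-1.94, -2.26, -0.209]
wrist_force: [1.0, -0.2, -0.5]
width: 0.803
grip_force: 0.0
```

```bash
python3 - <<'E'
from h import *
p,s=wrist();print(s["time"],s["tool_pos"])
for k in("mat","board","cup","leveller"):
    for m in masks_of(p,k):
        mod={"mat":lambda v:np.c_[C*.09+v,np.zeros(72)],"board":lambda v:cyl(v[0],v[1],.063,0,.012),"cup":lambda v:cyl(v[0],v[1],.0315,.012,.068),"leveller":lambda v:cyl(v[0],v[1],.0305,0,.035)}[k]
        print(k,round(m["score"],2),m["bbox"],hullfit(p,m["mask"],mod,[.472,.23]))
# hull of board+cup on dark-brown vs cork by darkness
E
```

```text
20.2833 [0.49073701 0.12429885 0.15201224]
mat 0.64 [188.0, 9.2, 382.1, 202.8] (array([0.47510417, 0.23304452]), np.float64(0.3989738841115186))
board 0.95 [208.9, 40.7, 353.1, 183.7] (array([0.47426191, 0.22495023]), np.float64(3.8863394955434925))
cup 0.96 [213.7, 31.2, 317.0, 124.1] (array([0.45695749, 0.23453313]), np.float64(6.736657796040786))
leveller 0.56 [189.6, 3.7, 382.7, 201.1] (array([0.47383148, 0.23747274]), np.float64(7.676271076901959))
```

The coaster lies about 8 mm from the mat's centre, against a 27 mm margin, and the cup has kept its place on it. I hand in.

```bash
python3 -c "
from h import *
print(workorder.finish_job())"
```

```text
the job is handed in; nothing more can be done
None
```

I pushed the coaster through the gap, and the whole of it stands on the cork mat, about 8 mm off the mat's centre; the cup is upright and has not slipped, but it was already about 18 mm off the coaster's middle at the start (your text says within 6 mm) and still is; job handed in at about 20 s.

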